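Check the rolling-guide strip with the sprung height gauge

TASK

Before rolling out the dough, check how thick the green rolling-guide strip is: pick up the bridge-shaped height gauge by its black grip and lower it upright over the strip, one leg on the worktop either side, so that its sprung red foot rests on the strip and reads its height. Set the gauge down gently rather than dropping it, let go of it and leave it standing there. Leave the strip, the sharpening stone and the pestle where they lie.

Things in the scene. Friction and masses are not known exactly. Their poses are not given: they have to be found in the camera images.
- gauge: Loose bridge-shaped aluminium gauge, about 0.5 kg. Origin midway between its legs at sole level; z up, y from leg to leg. Legs 60 (x) by 18 (y) mm, 100 mm gap between, 136 mm over all; a bar joins them 62 to 76 mm up. On its middle a black grip, 30 (x) by 36 (y) mm, 76 to 126 mm up: fingers close on its y faces. Same both ways round. Red foot, 20 mm across, on a stem under the middle
- foot (a joint): The gauge's sprung foot, sliding straight up. Reads (m) how far its underside is above sole level: 0 with nothing under it, the part's height when the gauge stands over a part; at most 0.048. A light spring presses it down (about 1 N at 16 mm, less than the gauge's weight) and returns it to 0
- strip: The part to measure: flat green plastic bar, 200 (x) by 40 (y) by 16 mm high, loose, 0.12 kg, lying flat on the worktop (z = 0). Origin at the centre of its underside, x along its length, z up. To straddle it, the gauge's x axis runs along the strip's x axis
- stone: Bystander: two-layer sharpening stone, grey below and orange above, 120 mm (x) by 50 mm (y) by 30 mm high, 0.42 kg, lying flat. Origin at the centre of its underside. Not to be moved.
- pestle: Bystander: brass pestle, a round bar 34 mm in diameter and 170 mm long (along its x), 1.1 kg, lying on its side. Origin at its centre, 17 mm above the worktop. Not to be moved.
There are look-alikes about, which are no part of the job. Several things look just like the strip: the one meant starts farthest to the robot's left.

How it is judged:
On the way:
1. the gauge is lifted clear of the worktop, its soles more than 25 mm up (height (world z) of gauge above 0.025 m), for 0.1 s.
At the end, for the whole second after the job is handed in: The gauge stands still and upright (5 degrees), soles within 5 mm of the worktop, centred over the strip (18 mm across, 95 mm along), its foot on it reading 13 to 19 mm; the strip lies flat; strip, stone and pestle within 30 mm of their starts (height (world z) of gauge between -0.005 and 0.005 m and angle between each of gauge, strip's own z axis and vertical below 0.09 rad and value of joint foot between 0.013 and 0.019 m and contact force between gauge and strip above 0.2 N and y of gauge in the frame of strip between -0.018 and 0.018 m and x of gauge in the frame of strip between -0.095 and 0.095 m and linear speed of gauge below 0.02 m/s and distance of each of strip, stone, pestle from where it was at the start of the episode below 0.03 m); the robot touches nothing.
It fails at once if the gauge is dropped: it is off the fingers with its soles more than 20 mm above the worktop (height (world z) of gauge above 0.02 m and contact force between gauge and the fingers below 0.1 N).
It fails at once if the gauge is pressed onto the strip with more than 25 N (contact force between gauge and strip above 25 N).
It fails at once if the strip is shifted by more than 30 mm (distance of strip from where it was at the start of the episode above 0.03 m).
It fails at once if the stone is shifted by more than 30 mm (distance of stone from where it was at the start of the episode above 0.03 m).
It fails at once if the pestle is shifted by more than 30 mm (distance of pestle from where it was at the start of the episode above 0.03 m).
It also fails if it takes over 48 s, if anything falls off the work surface, if the arm or the gripper's body presses on something with over 40 N, if the wrist force passes 120 N, or if a joint passes its speed limit or range.

ROBOT

A 7-joint arm with a two-finger parallel gripper is mounted at the origin on the work surface. World frame = base frame: x ahead of the robot, y to its left, z up, the work surface at z = 0. Lengths are in m, angles in rad, forces in N, time in s.
With the tool pointing down it reaches from about 0.375 to 0.925 m from the base axis. Payload 3.1 kg.
Tool frame: the origin (TCP) lies between the finger pads; the fingertips stand 19 mm ahead of it and the grasp point (between the pads) is the TCP; z points along the fingers, y is the line along which they close (so a half turn about z gives the same grasp; the last joint's range is limited). The gripper opens to 85 mm and grips with 20 to 120 N. Pads are 22 mm wide; open, the fingers measure 114 mm over their backs; the gripper's body (76 mm by 85 mm) begins 54 mm behind the grasp point. The pads swing forward as they close: fully open they stand 13 mm farther back than shut.
Start: joints at [1.194, 0.383, 0.044, 1.598, -0.018, 1.161, -0.05], TCP at [0.179, -0.625, 0.25] pointing down, gripper open.
Joint ranges: [-2.61, 2.61], [-0.41, 2.15], [-1.48, 1.57], [0, 2.5], [-1.57, 4.71], [0.05, 1.97], [-2.85, 2.85]. Speed limits (rad/s): [2.79, 2.79, 3.14, 3.14, 3.14, 3.14, 3.14].

INTERFACE

Orientations are given as a unit quaternion [x, y, z, w].
In Python, from bench import move_ptp, movel, move_j, move_gripper, pause, inverse_kinematics, read_camera, camera_params, MotionError, sign_off, look_for, tip_of, read_time_s, read_qpos, read_joint_vel, read_effort, read_eef_pos, read_tcp_rot, read_ft_force, read_ft_torque, read_finger_gap, read_grasp_force gives the robot as it stands. Calls block until the motion is done:
- move_ptp(position, orientation): joint-space move of the TCP to a pose.
- movel(position, orientation=None, speed=0.15): straight line of the TCP; orientation=None keeps the orientation; speed is the mean speed in m/s.
- move_j(angles): joint-space move.
- move_gripper(opening, effort=None): finger opening in m; effort is the grip in N (None keeps the last); returns when the fingers have stopped.
- pause(seconds).
- inverse_kinematics(position, orientation): joint angles nearest the present ones, or None.
- read_camera(name): name is "scene" or "top"; returns the picture (400x640x3 uint8, red, green, blue); there is no depth.
- camera_params(name): a dict with "K" (3x3 intrinsics, pixels), "camera_from_world" (4x4, takes a point from world to camera coordinates). Camera axes: x right, y down, z forward; pixel columns grow to the right and rows downward; lengths in m; the calibration is good to about 2 mm. A picture is of the moment at which its call begins. camera_params takes no time and is no camera call.
A pose or a line that the arm cannot do raises MotionError and nothing moves.
- sign_off(): hands the job in; it is judged then, once.
Trained networks look in the newest picture that a camera, given by its name, has taken for a name from the list of things; names that differ only in an ending like _2 or _b are one class to them, and where a whole thing is asked for, a point or a joint stands for the part that bears it (a point fixed in the world has none). Each returns a list of dicts, best first, with "confidence" (0 to 1); they miss things now and then, are a little off and sometimes report something else, mostly with a low value. They report only what shows in the picture. A call takes as long as a camera call. They do not tell look-alikes from the thing itself.
- look_for(camera, name): "at" ([column, row] in pixels, amid what is visible of it).
- tip_of(camera, name): "at" ([column, row] in pixels: a listed point, or the origin of a listed thing).
Readings, each from a call of its own:
- read_time_s(): time.
- read_qpos(): joint angles.
- read_joint_vel(): joint speeds.
- read_effort(): joint torques, N m.
- read_eef_pos(): TCP position.
- read_tcp_rot(): TCP orientation.
- read_ft_force(): force on the tool from outside, world axes, zero at the start.
- read_ft_torque(): the same for the moment, N m.
- read_finger_gap(): finger opening in m.
- read_grasp_force(): force on a finger pad.
Only numpy, scipy, OpenCV 4.12 (cv2) and the standard library are available. Lean on these libraries where they do the work, as an engineer would, in place of code of your own. Each camera call takes 0.05 s, during which the arm holds its last target. There are 200 camera calls.

## Working session

There is one attempt and no reset: what is moved stays moved. The work goes in short steps, each a Python script; the robot and the scene stay as the last script left them, time stands still between calls to the robot, and variables do not carry over. Pictures are saved under pics/ and viewed, at most 10 in all, crops included, and the job is handed in when it is done.

```bash
mkdir -p pics
cat > h.py <<'E'
import numpy as np, cv2
from bench import *
def pix2w(cam,uv,z):
    p=camera_params(cam);K=np.array(p["K"]);T=np.array(p["camera_from_world"])
    R,t=T[:3,:3],T[:3,3];c=-R.T@t;d=R.T@np.linalg.solve(K,[uv[0],uv[1],1.])
    return c+d*(z-c[2])/d[2]
def w2pix(cam,X):
    p=camera_params(cam);T=np.array(p["camera_from_world"])
    x=np.array(p["K"])@(T[:3,:3]@np.array(X,float)+T[:3,3]);return x[:2]/x[2]
E
python3 - <<'E'
from h import *
for c in("top","scene"):
    cv2.imwrite(f"pics/{c}0.png",read_camera(c)[:,:,::-1])
    for n,z in(("gauge",.07),("strip",.016),("stone",.03),("pestle",.017)):
        for d in look_for(c,n): print(c,n,np.round(d["at"]),round(d["confidence"],2),pix2w(c,d["at"],z).round(3))
print(read_tcp_rot(),read_time_s())
E
```

```text
top gauge [266. 181.] 0.7 [0.51  0.082 0.07 ]
top strip [407. 192.] 0.83 [ 0.482 -0.288  0.016]
top strip [460. 127.] 0.8 [ 0.655 -0.441  0.016]
top strip [468. 259.] 0.68 [ 0.3   -0.439  0.016]
top stone [342. 192.] 0.73 [ 0.484 -0.115  0.03 ]
top pestle [193. 188.] 0.77 [0.505 0.289 0.017]
scene gauge [396. 173.] 0.77 [0.498 0.08  0.07 ]
scene strip [159. 202.] 0.74 [ 0.31  -0.438  0.016]
scene strip [191. 344.] 0.74 [ 0.656 -0.453  0.016]
scene strip [250. 246.] 0.58 [ 0.506 -0.283  0.016]
scene stone [319. 218.] 0.94 [ 0.512 -0.119  0.03 ]
scene pestle [465. 161.] 0.63 [0.507 0.282 0.017]
[ 9.90293347e-01  1.38993105e-01 -5.39090989e-06 -5.55822893e-05] 0.5
```

View pics/top0.png

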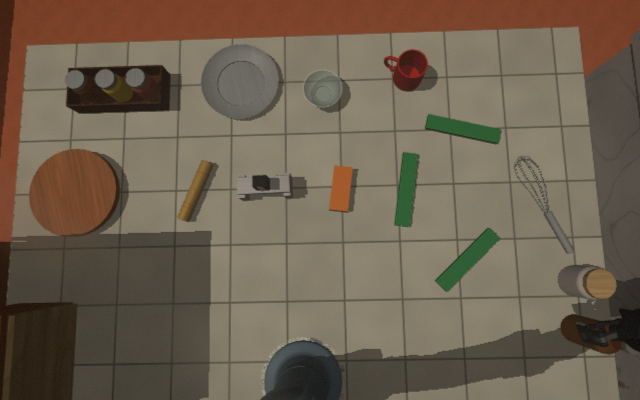

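View pics/scene0.png

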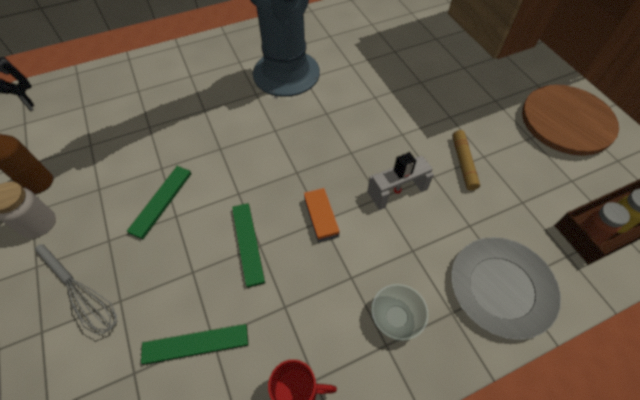

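Look-alikes for the strip in the top view are A (407,190), B (463,129) and C (468,259). Their y values are -0.29, -0.44 and -0.44, so the farthest left is A. Next I'll measure A and the gauge, and check both in a close crop.

```bash
cat >> h.py <<'E'
def strip_fit(cam,img,guess):
    hsv=cv2.cvtColor(img,cv2.COLOR_RGB2HSV)
    m=cv2.inRange(hsv,(45,90,30),(85,255,255))
    n,l,s,c=cv2.connectedComponentsWithStats(m)
    u=w2pix(cam,guess);k=1+np.argmin([np.hypot(*(c[i]-u))+(1e3 if s[i,4]<200 else 0) for i in range(1,n)])
    ct=cv2.findContours((l==k).astype('uint8'),0,1)[0][0][:,0]
    w=np.array([pix2w(cam,p,.013)[:2] for p in ct]).astype('f4')*1000
    return cv2.minAreaRect(w)
def model(cam,img,x,y,a,col=(255,0,0)):
    R=np.array([[np.cos(a),-np.sin(a)],[np.sin(a),np.cos(a)]])
    def poly(hx,hy,z):
        q=[w2pix(cam,[*(R@v+[x,y]),z]) for v in np.array([[hx,hy],[-hx,hy],[-hx,-hy],[hx,-hy]])]
        return q
    return poly(.015,.018,.126),poly(.015,.018,.076),poly(.03,.068,.0)
E
python3 - <<'E'
from h import *
S=5
tiles=[]
for c in("top","scene"):
    im=read_camera(c); print(c,strip_fit(c,im,[.49,-.287,.013]))
    u=w2pix(c,[.5,.08,.07]).astype(int)
    for w in (u,w2pix(c,[.49,-.287,.01]).astype(int)):
        x0,y0=w-[38,28] 
        t=cv2.resize(im[y0:y0+56,x0:x0+76],None,fx=S,fy=S,interpolation=cv2.INTER_CUBIC);tiles.append(t);print(x0,y0)
    for n in("gauge","foot","strip"):
        for d in tip_of(c,n):print(c,n,np.round(d["at"],1),round(d["confidence"],2),pix2w(c,d["at"],0).round(3))
o=np.vstack([np.hstack(tiles[:2]),np.hstack(tiles[2:])])
cv2.imwrite("pics/crop1.png",o[:,:,::-1])
E
```

```text
top ((490.3217468261719, -287.0602111816406), (40.48635482788086, 199.11004638671875), 80.86643981933594)
228 156
367 160
top gauge [267.5 185.8] 0.64 [0.51  0.089 0.   ]Traceback (most recent call last):
  File "<stdin>", line 11, in <module>
ValueError: it knows: gauge, pestle, stone, strip
```

Run:
```python
from h import *
S=5
tiles=[]
for c in("top","scene"):
    im=read_camera(c); print(c,strip_fit(c,im,[.49,-.287,.013]))
    u=w2pix(c,[.5,.08,.07]).astype(int)
    for w in (u,w2pix(c,[.49,-.287,.01]).astype(int)):
        x0,y0=w-[38,28] 
        t=cv2.resize(im[y0:y0+56,x0:x0+76],None,fx=S,fy=S,interpolation=cv2.INTER_CUBIC);tiles.append(t);print(x0,y0)
    for n in("gauge","strip"):
        for d in tip_of(c,n):print(c,n,np.round(d["at"],1),round(d["confidence"],2),pix2w(c,d["at"],0).round(3))
o=np.vstack([np.hstack(tiles[:2]),np.hstack(tiles[2:])])
cv2.imwrite("pics/crop1.png",o[:,:,::-1])
```

```text
top ((490.3217468261719, -287.0602111816406), (40.48635482788086, 199.11004638671875), 80.86643981933594)
228 156
367 160
top gauge [267.8 188.1] 0.93 [0.503 0.088 0.   ]
top strip [460.6 129.6] 0.97 [ 0.653 -0.447  0.   ]
top strip [404.4 187.1] 0.94 [ 0.497 -0.285  0.   ]
top strip [465.8 257.7] 0.61 [ 0.303 -0.438  0.   ]
scene ((493.8828125, -285.177001953125), (39.07346725463867, 202.1083221435547), 80.80583190917969)
358 145
207 213
scene gauge [396.1 189. ] 0.95 [0.5   0.092 0.   ]
scene strip [194.7 342.6] 0.68 [ 0.651 -0.448  0.   ]
scene strip [163.1 205.5] 0.59 [ 0.312 -0.435  0.   ]
scene strip [245.9 247.2] 0.56 [ 0.497 -0.291  0.   ]
```

View pics/crop1.png

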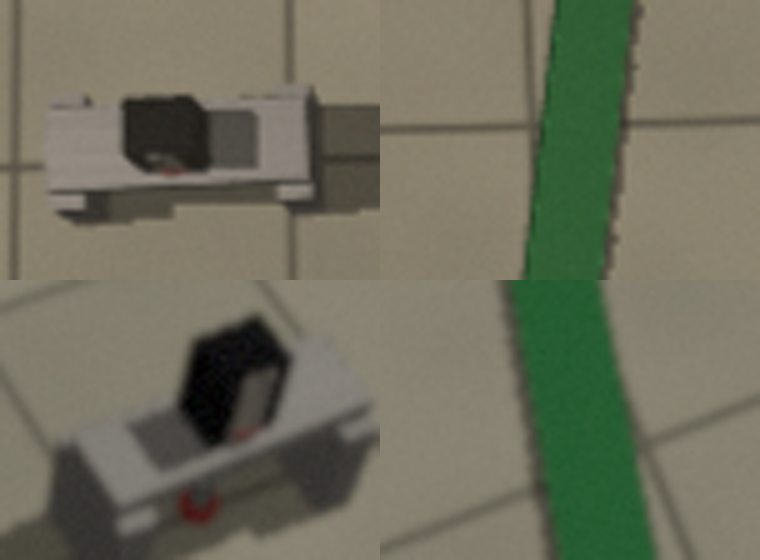

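The crops confirm that candidate A is a green strip at about 490,-287 mm, with yaw of about -9°. The upright gauge sits at top pixel (264,185), with its black grip at about (262,182). I'll refine its pose by overlaying a model.

```bash
cat > ov.py <<'E'
from h import *
S=5
def ov(name,x,y,a,sx=None):
    tiles=[]
    for c in("top","scene"):
        im=read_camera(c);x0,y0=w2pix(c,[x,y,.06]).astype(int)-[38,28]
        t=cv2.resize(im[y0:y0+56,x0:x0+76],None,fx=S,fy=S,interpolation=cv2.INTER_CUBIC)
        R=np.array([[np.cos(a),-np.sin(a)],[np.sin(a),np.cos(a)]])
        for hx,hy,z,col in((.015,.018,.126,(255,255,0)),(.015,.018,.076,(0,255,255)),(.03,.068,.0,(255,0,0)),(.0,.068,.076,(0,255,0))):
            q=np.array([(w2pix(c,[*(R@v+[x,y]),z])-[x0,y0]+.5)*S for v in np.array([[hx,hy],[-hx,hy],[-hx,-hy],[hx,-hy]])])
            cv2.polylines(t,[q.round().astype('i4')],True,col,1)
        tiles.append(t)
    cv2.imwrite(name,np.hstack(tiles)[:,:,::-1])
E
python3 - <<'E'
from ov import *
print(pix2w("top",[228+35.4-.5,156+28.7-.5],.076))
x,y,_=pix2w("top",[228+35.4-.5,156+28.7-.5],.076)
ov("pics/ov1.png",x,y,.035)
E
```

```text
[0.50124462 0.08844368 0.076     ]
```

View pics/ov1.png

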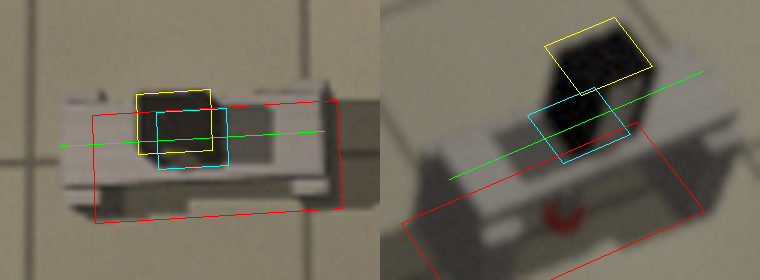

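```bash
cat > fit.py <<'E'
from ov import *
from scipy.optimize import minimize
def fitgrip(g,grip_z=(.076,.126)):
    M={}
    for c,thr in(("top",75),("scene",62)):
        im=read_camera(c);x0,y0=w2pix(c,[g[0],g[1],.06]).astype(int)-[38,28]
        t=cv2.resize(im[y0:y0+56,x0:x0+76],None,fx=S,fy=S,interpolation=cv2.INTER_CUBIC)
        m=(t.max(2)<thr).astype('uint8');n,l,s,ce=cv2.connectedComponentsWithStats(m)
        u=(w2pix(c,[g[0],g[1],.105])-[x0,y0]+.5)*S
        k=1+np.argmin([np.hypot(*(ce[i]-u))+(1e3 if s[i,4]<1200 else 0) for i in range(1,n)])
        h=cv2.convexHull(cv2.findContours((l==k).astype('uint8'),0,2)[0][0])
        mm=np.zeros_like(m);cv2.fillPoly(mm,[h],1);M[c]=(mm,x0,y0);print(c,s[k])
    def cost(p,cams=("top","scene")):
        x,y,a=p[0]/1e3,p[1]/1e3,p[2]/100;R=np.array([[np.cos(a),-np.sin(a)],[np.sin(a),np.cos(a)]]);o=0
        for c in cams:
            mm,x0,y0=M[c]
            q=[(w2pix(c,[*(R@[i*.015,j*.018]+[x,y]),z])-[x0,y0]+.5)*S for i in(-1,1) for j in(-1,1) for z in grip_z]
            b=np.zeros_like(mm);cv2.fillPoly(b,[cv2.convexHull(np.round(np.array(q)*16).astype('i4'))],1,shift=4)
            o+=(b!=mm).sum()/mm.sum()
        return o
    for cams in(("top",),("scene",),("top","scene")):
        r=minimize(cost,[g[0]*1e3,g[1]*1e3,g[2]*100],args=(cams,),method="Nelder-Mead",options=dict(initial_simplex=[[g[0]*1e3+i,g[1]*1e3+j,g[2]*100+k] for i,j,k in((0,0,0),(8,0,0),(0,8,0),(0,0,10))]))
        print(cams,r.x.round(1),round(r.fun,3))
    return r.x*[1e-3,1e-3,1e-2]
E
python3 - <<'E'
from fit import *
p=fitgrip([.501,.088,.035]);ov("pics/ov2.png",*p)
E
```

```text
top [ 132   91   95   76 6115]
scene [ 167   28  112  131 8562]
('top',) [501.8  87.8   2. ] 0.068
('scene',) [503.6  89.6  12.7] 0.163Traceback (most recent call last):
  File "<stdin>", line 2, in <module>
  File "fit.py", line 22, in fitgrip
    r=minimize(cost,[g[0]*1e3,g[1]*1e3,g[2]*100],args=(cams,),method="Nelder-Mead",options=dict(initial_simplex=[[g[0]*1e3+i,g[1]*1e3+j,g[2]*100+k] for i,j,k in((0,0,0),(8,0,0),(0,8,0),(0,0,10))]))
    res = _minimize_neldermead(fun, x0, args, callback, bounds=bounds,
                               **options)
    fsim[j] = func(sim[j])
              ~~~~^^^^^^^^
    fx = function(np.copy(x), *(wrapper_args + args))
  File "fit.py", line 17, in cost
    q=[(w2pix(c,[*(R@[i*.015,j*.018]+[x,y]),z])-[x0,y0]+.5)*S for i in(-1,1) for j in(-1,1) for z in grip_z]
        ~~~~~^^^^^^^^^^^^^^^^^^^^^^^^^^^^^^^^^^
  File "h.py", line 8, in w2pix
    p=camera_params(cam);T=np.array(p["camera_from_world"])
ValueError: time passes only in moves, steps and waits
```

```bash
cat >> h.py <<'E'
from functools import lru_cache
camera_params=lru_cache(None)(camera_params)
from scipy.spatial.transform import Rotation as Ro
def Q(a): return list((Ro.from_euler('z',a)*Ro.from_euler('x',np.pi)).as_quat())
def st(s): print(s,"t",round(read_time_s(),2),"tcp",np.round(read_eef_pos(),4),"gap",round(read_finger_gap(),4),"F",np.round(read_ft_force(),1),"grip",np.round(read_grasp_force(),1))
E
python3 - <<'E'
from h import *
g=(.5025,.0885);a=.033
for p in((*g,.25),(.491,-.286,.25)):
  for al in(a,-.16): print(np.round(inverse_kinematics(list(p),Q(al)),2))
move_ptp([*g,.25],Q(a)); st("above")
movel([*g,.14],speed=.1)
movel([*g,.103],speed=.05); st("down")
move_gripper(.02,effort=50); st("closed")
E
```

```text
[ 0.51  0.21 -0.84  1.9   0.17  1.11 -1.93]
[ 0.5   0.2  -0.83  1.9   0.17  1.11 -2.12]
[ 0.61  0.24 -0.18  1.79  0.05  1.12 -1.12]
[ 0.6   0.24 -0.17  1.79  0.04  1.12 -1.31]
above t 3.86 tcp [0.5028 0.0873 0.2499] gap 0.0855 F [0.  0.2 0.1] grip 0.0
down t 6.0 tcp [0.5027 0.0887 0.1031] gap 0.0856 F [0.7 0.1 0.4] grip 0.0
closed t 6.51 tcp [0.5027 0.0891 0.1034] gap 0.0353 F [-0.7  1.1  1.8] grip 55.3
```

Run:
```python
from h import *
p=read_eef_pos()
movel([p[0],p[1],.133],speed=.05); st("lift"); movel([p[0],p[1],.21],speed=.1); st("up")
movel([.491,-.286,.21],Q(-.16),speed=.12); st("over")
movel([.491,-.286,.15],speed=.08); pause(.2); st("low")
for c in("top","scene"):
    im=read_camera(c);x0,y0=w2pix(c,[.49,-.286,.05]).astype(int)-[50,55]
    cv2.imwrite(f"pics/{c}2.png",cv2.resize(im[y0:y0+110,x0:x0+100],None,fx=4,fy=4,interpolation=2)[:,:,::-1])
a,b=[cv2.imread(f"pics/{c}2.png") for c in("top","scene")];cv2.imwrite("pics/both2.png",np.hstack([a,b]))
```

```text
lift t 7.26 tcp [0.5026 0.0889 0.133 ] gap 0.0357 F [ 0.4  0.2 -4.4] grip 54.7
up t 8.18 tcp [0.5021 0.0888 0.2093] gap 0.0356 F [-0.4 -0.5 -4.2] grip 54.7
over t 11.45 tcp [ 0.4911 -0.2855  0.21  ] gap 0.035 F [ 0.8  0.3 -3.8] grip 54.6
low t 12.55 tcp [ 0.4916 -0.2862  0.1508] gap 0.0351 F [ 0.9  0.2 -4.5] grip 54.6
```

View pics/both2.png

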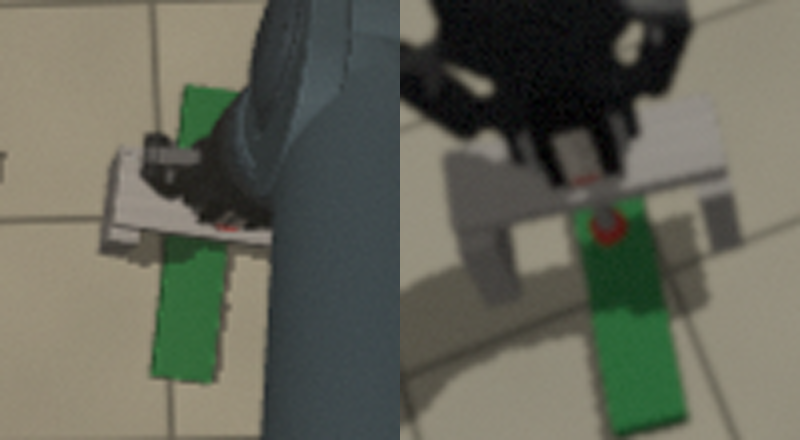

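The gauge hangs upright and square over the strip. In the scene crop the red foot is centred across it, at about (607,228), with a leg either side. Now I'll lower it gently.

Run:
```python
from h import *
movel([.491,-.286,.112],speed=.05); pause(.2); st("near"); f0=read_ft_force()[2]
z=.110
while z>.098:
    movel([.491,-.286,z],speed=.02); pause(.1); f=read_ft_force()[2]-f0
    print(round(z,4),round(f,1))
    if f>3.5: break
    z-=.001
st("set")
```

```text
near t 13.76 tcp [ 0.4911 -0.286   0.1123] gap 0.0356 F [-0.9  0.2 -3.1] grip 54.7
0.11 0.2
0.109 0.5
0.108 1.4
0.107 -0.4
0.106 0.0
0.105 0.2
0.104 0.7
0.103 5.6
set t 16.56 tcp [ 0.491  -0.2859  0.1034] gap 0.0353 F [-1.7  1.4  2.5] grip 55.4
```

Run:
```python
from h import *
move_gripper(.06); pause(.2); st("open"); move_gripper(.085)
movel([.491,-.286,.25],speed=.1); st("up")
move_ptp([.40,0.2,.35],Q(0)); pause(.3)
T=[]
for c in("top","scene"):
    im=read_camera(c);x0,y0=w2pix(c,[.49,-.286,.03]).astype(int)-[50,55]
    T.append(cv2.resize(im[y0:y0+110,x0:x0+100],None,fx=4,fy=4,interpolation=2)[:,:,::-1])
cv2.imwrite("pics/both3.png",np.hstack(T)); st("away")
for n,z in(("stone",.03),("pestle",.017),("gauge",.07)):
    for d in look_for("scene",n): print(n,round(d["confidence"],2),pix2w("scene",d["at"],z).round(3))
```

```text
open t 17.12 tcp [ 0.4911 -0.2861  0.103 ] gap 0.0601 F [ 0.2 -0.1  0.6] grip 0.0
up t 19.11 tcp [ 0.4905 -0.2858  0.2491] gap 0.0848 F [-1.2  0.8  0.1] grip 0.0
away t 21.34 tcp [0.4001 0.1998 0.35  ] gap 0.0848 F [-0.1 -0.7  0.2] grip 0.0
stone 0.93 [ 0.509 -0.116  0.03 ]
pestle 0.7 [0.506 0.284 0.017]
gauge 0.68 [ 0.49  -0.292  0.07 ]
```

View pics/both3.png

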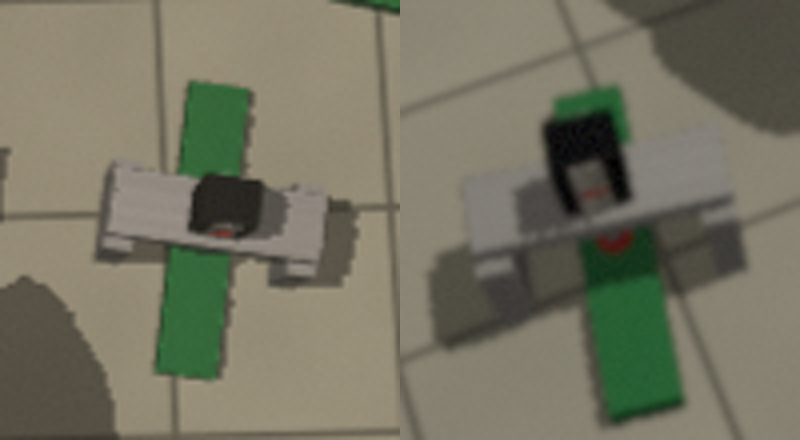

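The gauge stands upright across the strip. The foot is on the strip's midline, at (613,240) in the scene crop, and the bystanders are where they started.

```bash
python3 -c "
from bench import *
print(sign_off())"
```

```text
the job is handed in; nothing more can be done
None
```

The job is handed in, with no verdict shown: the gauge stands released and upright over the leftmost green strip with its foot on it, and the camera check showed the strip, stone and pestle not visibly moved.

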